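# Top up the sauce case on the packing stand

### The job

Some cells of the sloped case are still empty: find them and put one of the spare sauce bottles from the baking tray into each, cap up and fully home on the cell floor. It is glass, so lower each bottle in rather than let it drop; leave the bottles already packed in their cells, and leave the squat jar and the big bottle standing where they are.

Things in the scene. Friction and masses are not known exactly. Their poses are not given: they have to be found in the camera images.
- case: corrugated case base, open above, fixed in a stand, 161 (x) by 213 mm (y) outside, walls 62 mm above the inner floor. Origin: centre of the inner floor. It slopes 25 degrees: x runs up the slope, y is level along the rows, z is square to the floor, along the cells, and leans 25 degrees from vertical towards the low side (the robot's). Packed caps stand 48 mm above the walls
- cells (a point): mid-point of the case's cells, on the case's z axis 55 mm above the inner floor; axes as the case's. A 3 mm partition, 56 mm high, makes 3 by 4 square cells, 49 mm wide inside, centres at x = -52, 0, 52 and y = -78, -26, 26, 78 mm from here. A bottle fully home has its centre at z = 0 here. Any cell may be full or empty; there are as many spares as empty cells
- stand: sloped steel stand that holds the case; cannot move. Origin on the table 130 mm in front (towards the robot, -x) of the case's origin, which is 65 mm above the table; z up. Its 3 mm lip reaches 29 mm above the case's floor outside the low wall
- packedA1_mid (a point): sauce bottle, the same as spare1, already packed in the case, in any column of the row at x = -52 mm, up to 4 mm off the cell's axis; the point is its centre
- packedA2_mid (a point): sauce bottle, the same as spare1, already packed in the case, in any column of the row at x = -52 mm, up to 4 mm off the cell's axis; the point is its centre
- packedA3_mid (a point): sauce bottle, the same as spare1, already packed in the case, in any column of the row at x = -52 mm, up to 4 mm off the cell's axis; the point is its centre
- packedB1_mid (a point): sauce bottle, the same as spare1, already packed in the case, in any column of the row at x = 0 mm, up to 4 mm off the cell's axis; the point is its centre
- packedB2_mid (a point): sauce bottle, the same as spare1, already packed in the case, in any column of the row at x = 0 mm, up to 4 mm off the cell's axis; the point is its centre
- packedB3_mid (a point): sauce bottle, the same as spare1, already packed in the case, in any column of the row at x = 0 mm, up to 4 mm off the cell's axis; the point is its centre
- packedC1_mid (a point): sauce bottle, the same as spare1, already packed in the case, in any column of the row at x = 52 mm, up to 4 mm off the cell's axis; the point is its centre
- packedC2_mid (a point): sauce bottle, the same as spare1, already packed in the case, in any column of the row at x = 52 mm, up to 4 mm off the cell's axis; the point is its centre
- packedC3_mid (a point): sauce bottle, the same as spare1, already packed in the case, in any column of the row at x = 52 mm, up to 4 mm off the cell's axis; the point is its centre
- spare1_mid (a point): spare, upright on the baking tray: amber glass sauce bottle, black screw cap, 110 mm tall, 0.13 to 0.27 kg. Round body 44 mm in diameter to 60 mm above the foot (foot edge chamfered 4 mm), shoulder, 22 mm neck from 81 mm, cap 26 mm in diameter from 88 mm to the top. The point is its centre, 55 mm above the foot; z runs from foot to cap
- spare2_mid (a point): spare, upright on the baking tray: sauce bottle, the same as spare1, the point at its centre
- spare3_mid (a point): spare, upright on the baking tray: sauce bottle, the same as spare1, the point at its centre
- pan: aluminium baking tray on the table, 300 mm (y) by 220 mm (x), fixed, with a 3 mm floor and a rim 23 mm high; origin at the centre of its underside
- jar_mid (a point): bystander on the baking tray: squat amber jar with a black lid, 64 mm in diameter, 72 mm tall; the point is its centre, 36 mm above its foot
- bigbottle_mid (a point): bystander on the baking tray: big amber bottle with a black cap, body 62 mm in diameter up to 115 mm, shoulder to 150 mm, cap 32 mm in diameter, 190 mm tall; the point is its centre, 95 mm above its foot
Mind the look-alikes: they are no part of the job. Leave any purple or turquoise look-alike of the part that bears spare2_mid alone. What is shaped like the part that bears bigbottle_mid but blue is not meant.

How it is judged:
At the end, for the whole second after the job is handed in: each spare bottle rests cap up in an empty cell, still, its centre within 8 mm of the cell's axis (along x and y) and 7 mm of 55 mm above the floor; packed bottles are within 12 mm of where they were; jar and big bottle stand upright within 20 mm of where they were (angle between each of spare1_mid, spare2_mid, spare3_mid's own z axis and vertical below 0.9 rad and z of spare1_mid in the frame of case between 0.048 and 0.062 m and (x of spare1_mid in the frame of case between -0.06 and -0.044 m or x of spare1_mid in the frame of case between -0.008 and 0.008 m or x of spare1_mid in the frame of case between 0.044 and 0.06 m) and (y of spare1_mid in the frame of case between -0.086 and -0.07 m or y of spare1_mid in the frame of case between -0.034 and -0.018 m or y of spare1_mid in the frame of case between 0.018 and 0.034 m or y of spare1_mid in the frame of case between 0.07 and 0.086 m) and z of spare2_mid in the frame of case between 0.048 and 0.062 m and (x of spare2_mid in the frame of case between -0.06 and -0.044 m or x of spare2_mid in the frame of case between -0.008 and 0.008 m or x of spare2_mid in the frame of case between 0.044 and 0.06 m) and (y of spare2_mid in the frame of case between -0.086 and -0.07 m or y of spare2_mid in the frame of case between -0.034 and -0.018 m or y of spare2_mid in the frame of case between 0.018 and 0.034 m or y of spare2_mid in the frame of case between 0.07 and 0.086 m) and z of spare3_mid in the frame of case between 0.048 and 0.062 m and (x of spare3_mid in the frame of case between -0.06 and -0.044 m or x of spare3_mid in the frame of case between -0.008 and 0.008 m or x of spare3_mid in the frame of case between 0.044 and 0.06 m) and (y of spare3_mid in the frame of case between -0.086 and -0.07 m or y of spare3_mid in the frame of case between -0.034 and -0.018 m or y of spare3_mid in the frame of case between 0.018 and 0.034 m or y of spare3_mid in the frame of case between 0.07 and 0.086 m) and distance of each of packedA1_mid, packedA2_mid, packedA3_mid, packedB1_mid, packedB2_mid, packedB3_mid, packedC1_mid, packedC2_mid, packedC3_mid from where it was at the start of the episode below 0.012 m and distance of each of jar_mid, bigbottle_mid from where it was at the start of the episode below 0.02 m and angle between each of jar_mid, bigbottle_mid's own z axis and vertical below 0.15 rad and linear speed of each of spare1, spare2, spare3 below 0.02 m/s); the robot touches nothing.
It fails at once if a bottle that was already in the case is lifted or shoved out of its place (moved over 20 mm) (distance of any of packedA1_mid, packedA2_mid, packedA3_mid, packedB1_mid, packedB2_mid, packedB3_mid, packedC1_mid, packedC2_mid, packedC3_mid from where it was at the start of the episode above 0.02 m).
It fails at once if the jar or the big bottle is shifted over 20 mm or knocked over (distance of any of jar_mid, bigbottle_mid from where it was at the start of the episode above 0.02 m or angle between any of jar_mid, bigbottle_mid's own z axis and vertical above 0.4 rad).
It fails at once if a spare sauce bottle is dropped (moves faster than 0.5 m/s while the fingers do not hold it) ((linear speed of spare1 above 0.5 m/s and contact force between the fingers and spare1 below 0.05 N) or (linear speed of spare2 above 0.5 m/s and contact force between the fingers and spare2 below 0.05 N) or (linear speed of spare3 above 0.5 m/s and contact force between the fingers and spare3 below 0.05 N)).
It also fails if it takes over 72 s, if anything falls off the work surface, if the arm or the gripper's body presses on something with over 40 N, if the wrist force passes 120 N, or if a joint passes its speed limit or range.

### The arm

A 7-joint arm with a two-finger parallel gripper is mounted at the origin on the work surface. World frame = base frame: x ahead of the robot, y to its left, z up, the work surface at z = 0. Lengths are in m, angles in rad, forces in N, time in s.
With the tool pointing down it reaches from about 0.425 to 0.8 m from the base axis. Payload 8.3 kg.
Tool frame: the origin (TCP) lies at the very end of the fingers, on their centre line; the grasp point (between the pads) lies 19 mm behind it; z points along the fingers, y is the direction in which the jaws open and shut (so a half turn about z gives the same grasp; the last joint's range is limited). The gripper opens to 85 mm and grips with 20 to 120 N. Pads are 22 mm wide; open, the fingers measure 114 mm over their backs; the gripper's body (76 mm by 85 mm) begins 54 mm behind the grasp point. The pads swing forward as they close: fully open they stand 13 mm farther back than shut.
Start: joints at [1.055, 0.383, 0.016, 1.37, -0.006, 1.388, -0.046], TCP at [0.273, -0.562, 0.231] pointing down, gripper open.
Joint ranges: [-2.95, 2.95], [-0.25, 2.06], [-1.52, 1.56], [0.18, 2.33], [-1.44, 4.58], [0.02, 2.06], [-3.01, 3.01]. Speed limits (rad/s): [2.39, 2.39, 3.01, 3.01, 3.14, 3.14, 3.14].

### API

Orientations are given as a unit quaternion [w, x, y, z].
In Python, from rig import env gives the robot as it stands.
- The arm moves only by the shell command python3 -m inch 'ROWS'. ROWS is JSON, a list of rows, each a list of 7 numbers: the closure, from -1 (fully open) to 1 (shut), so that 0 is half open, then the shift along the tool's x, y, z in m, then the turn, a rotation vector about the tool's x, y, z in rad. In form: [[fingers, x, y, z, rx, ry, rz], ...]. A call has 1 to 8 rows; each row is the pose to reach, as a shift and turn from the pose measured when the call began, along the tool's axes at that moment; what a row does not reach only later rows make up. A row lasts 1/8 s, in which the tool goes at most 62.5 mm and 10.7 degrees, less where a joint would pass 70% of its speed; a pose out of reach is approached as far as the arm can. A call with a gripper value outside its range is refused whole. The fingers move at their own pace and stop on an object; the grip force is fixed at half the most. Time passes only in rows, so rows that repeat a pose let the fingers close. It gives the time, the measured TCP pose, the force and the opening at its end, in the units of the state.
- env.read_state(): the state, without advancing time (a new reading comes with each control period).
- env.camera(name): name is "scene" or "top" or "wrist"; returns a dict with "img" (384x512x3 uint8, red, green, blue), "z_map" (384x512 float32, m along the optical axis (not along the pixel's ray), 0 where there is no reading), "fovy" (degrees; the focal length in pixels is half the picture's height over the tangent of half this angle, whatever the lens; pixels are square), "cx", "cy" (the principal point, pixels), "R" (3x3) and "t" (3): a world point X has camera coordinates R X + t. Camera axes: x right, y down, z forward; pixel columns grow to the right and rows downward; lengths in m; the calibration is good to about 2 mm. A picture is of the moment at which its call begins.
- env.hand_in(): hands the job in, once; it reports no verdict.
The state is a dict: "clock": time; "joint_pos": joint angles; "qvel": joint speeds; "effort": joint torques, N m; "tool_pos": TCP position; "tcp_rot": TCP orientation; "wrist_force": force on the tool from outside, world axes, zero at the start; "wrist_torque": the same for the moment, N m; "width": finger opening in m.
Only numpy, scipy, OpenCV 4.12 (cv2) and the standard library are available. Lean on these libraries where they do the work, as an engineer would, in place of code of your own. Each camera call takes 0.05 s, during which the arm holds its last target. There are 200 camera calls.

## Working session

There is one attempt and no reset: what is moved stays moved. The work goes in short steps, Python scripts to look and compute and a shell command to move; the robot and the scene stay as the last step left them, time stands still between calls to the robot, and variables do not carry over. Pictures are saved under pics/ and viewed, about 8 in all and at most 12, crops included, and the job is handed in when it is done.

```bash
ls; mkdir -p pics
cat > h.py <<'E'
import numpy as np, cv2
from rig import env
from scipy.spatial.transform import Rotation as Rn
def shot(name):
    c=env.camera(name); np.savez(f'{name}.npz',**c); return c
def K(c):
    f=c['img'].shape[0]/2/np.tan(np.radians(c['fovy'])/2); return f
def pt(c,u,v,z=None):
    f=K(c)
    if z is None: z=c['z_map'][int(round(v)),int(round(u))]
    p=np.array([(u-c['cx'])/f*z,(v-c['cy'])/f*z,z]); return np.array(c['R']).T@(p-c['t'])
def cloud(c):
    f=K(c); z=c['z_map']; v,u=np.mgrid[:z.shape[0],:z.shape[1]]
    p=np.stack([(u-c['cx'])/f*z,(v-c['cy'])/f*z,z],-1)-np.array(c['t']); return p@np.array(c['R'])
def proj(c,X):
    p=np.array(c['R'])@np.array(X)+c['t']; return p[:2]/p[2]*K(c)+[c['cx'],c['cy']]
E
python3 - <<'E'
from h import *
s=env.read_state(); print(s)
for n in('scene','top'):
    c=shot(n); cv2.imwrite(f'pics/{n}0.png',cv2.resize(c['img'][:,:,::-1],(768,576),interpolation=cv2.INTER_CUBIC))
    print(n,c['fovy'],c['cx'],c['cy'],c['R'],c['t'],(c['z_map']==0).mean())
E
```

```text
pics
{'clock': 0.0, 'joint_pos': array([ 1.05509433,  0.38429201,  0.01634937,  1.37118398, -0.00631308,
        1.38819113, -0.0464872 ]), 'qvel': array([ 4.33563221e-04, -6.52506235e-04, -9.65275713e-05,  1.28244589e-03,
       -2.14095536e-03,  2.92936065e-07,  7.66615929e-04]), 'effort': array([ 4.27630512e-04, -6.27608657e+01,  8.43996517e-01, -3.71826696e+01,
        1.64727989e-02,  1.40597983e-02, -3.36522157e-05]), 'tool_pos': array([ 0.27325294, -0.5615292 ,  0.2302316 ]), 'tcp_rot': array([-9.85105006e-04,  9.74469215e-01,  2.24518871e-01, -2.35984818e-04]), 'wrist_force': array([0.01354883, 0.3419053 , 0.44369103]), 'wrist_torque': array([0.05553079, 0.01934292, 0.0099285 ]), 'width': 0.08523258989594615}
scene 48.210846595984115 260.5276775698446 190.34631825046483 [[-0.18503751  0.9826449  -0.0130431 ]
 [ 0.58058667  0.09860001 -0.80820613]
 [-0.79289358 -0.1571211  -0.58875523]] [ 0.08987518 -0.19560682  1.44645496] 0.004109700520833333
top 51.70500992244102 255.44175609150358 192.65644524285952 [[-0.00992177 -0.99987814 -0.01205224]
 [-0.99510264  0.01105837 -0.09822647]
 [ 0.09834778  0.01101863 -0.9950911 ]] [0.0133448 0.4914502 0.9690233] 0.0040740966796875
```

View pics/scene0.png

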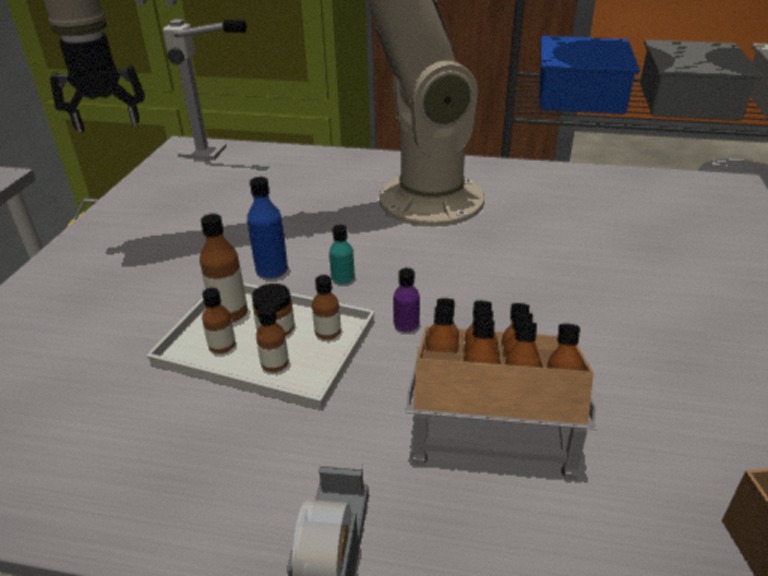

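View pics/top0.png

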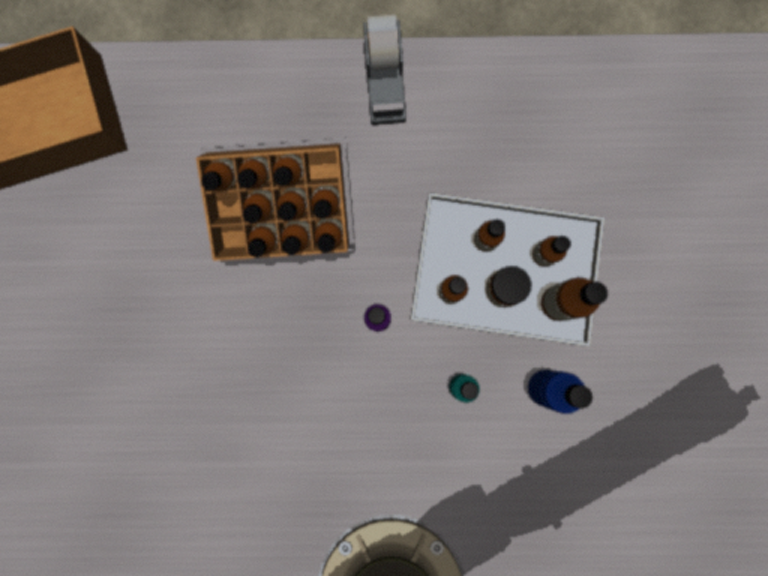

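The top view shows the case at about (275,203) and the tray at (510,268). The amber spares are at about (490,234), (552,248) and (455,288). The purple (377,317), turquoise (464,388) and blue (560,390) look-alikes stand off the tray. The jar is at (510,286) and the big bottle at (575,297). The empty cells look like the top-row right one (323,165), the middle-row left one (228,205) and the low-row left one (228,238). Next I'll enlarge and measure.

Run:
```python
from h import *
L=lambda n:dict(np.load(n+'.npz'))
t,s=L('top'),L('scene')
a=cv2.resize(t['img'][90:180,125:240,::-1],None,fx=6.5,fy=6.5,interpolation=cv2.INTER_CUBIC)
b=cv2.resize(t['img'][120:235,270:410,::-1],None,fx=4,fy=4,interpolation=cv2.INTER_CUBIC)
c=cv2.resize(s['img'][190:290,268:400,::-1],None,fx=6,fy=6,interpolation=cv2.INTER_CUBIC)
cv2.imwrite('pics/a.png',a);cv2.imwrite('pics/c.png',c)
for n,cm in(('top',t),('scene',s)):
    P=cloud(cm); print(n)
    z=P[...,2]
    # dark blobs above 0.06
    m=((cm['img'].max(-1)<45)&(z>0.06)&(z<0.3)).astype(np.uint8)
    k,lab,st,ce=cv2.connectedComponentsWithStats(m)
    for i in range(1,k):
        if st[i,4]<15: continue
        p=P[lab==i]; zt=np.percentile(p[:,2],90); q=p[p[:,2]>zt-.004]
        print(ce[i].round(1)*1.5,st[i,4],zt.round(4),((q.min(0)+q.max(0))/2).round(4),np.median(q,0).round(4),len(q))
```

```text
top
[35.25 47.55] 368 0.085 [0.8986 0.5781 0.0865] [0.9002 0.5749 0.0844] 97
[ 70.5 124.5] 649 0.0837 [0.8021 0.5409 0.0846] [0.7404 0.4986 0.0831] 155
[238.35 162.15] 15 0.1302 [0.6776 0.2288 0.1293] [0.6779 0.2286 0.1298] 6
[203.55 164.4 ] 18 0.1372 [0.6756 0.281  0.1369] [0.6758 0.2805 0.1361] 5
[283.5 176.4] 157 0.1889 [0.6435 0.1502 0.1882] [0.6435 0.1492 0.187 ] 70
[247.95 178.5 ] 148 0.1893 [0.6415 0.2008 0.1886] [0.6416 0.2016 0.1882] 53
[212.7 180.9] 163 0.1891 [0.6369 0.2523 0.1882] [0.6383 0.2515 0.1878] 62
[211.65 206.85] 84 0.1082 [0.6159 0.2771 0.1113] [0.6238 0.2779 0.1085] 16
[243.15 196.2 ] 17 0.1106 [0.6295 0.2257 0.1112] [0.6302 0.226  0.1101] 5
[322.35 208.8 ] 142 0.167 [0.5974 0.0949 0.1671] [0.5987 0.0946 0.1652] 66
[287.85 211.2 ] 142 0.1673 [0.5958 0.1471 0.1669] [0.5968 0.1463 0.1661] 53
[253.35 213.6 ] 143 0.168 [0.5943 0.1993 0.1681] [0.5951 0.2002 0.1672] 43
[494.55 228.75] 103 0.1144 [ 0.576  -0.1665  0.1136] [ 0.5769 -0.1674  0.1128] 67
[216.   238.95] 57 0.0871 [0.5716 0.275  0.0887] [0.5742 0.2748 0.086 ] 14
[291.45 244.65] 127 0.1445 [0.5493 0.1443 0.
[... 1798 characters left out ...]
2
[339.3 232.2] 87 0.1097 [ 0.3342 -0.1197  0.1084] [ 0.335  -0.1197  0.1089] 40
[405.9  277.05] 107 0.1098 [0.4491 0.0196 0.1089] [0.4503 0.0192 0.1091] 50
[323.25 284.25] 105 0.113 [ 0.4947 -0.1042  0.1118] [ 0.4964 -0.1048  0.1119] 51
[269.85 301.8 ] 477 0.1115 [ 0.5822 -0.1668  0.1112] [ 0.5841 -0.1662  0.1119] 83
[211.2 297.3] 123 0.1128 [ 0.5554 -0.2656  0.112 ] [ 0.5571 -0.2656  0.1121] 59
[443.85 311.7 ] 196 0.1654 [0.6039 0.0955 0.1651] [0.608  0.0959 0.1644] 59
[482.55 320.1 ] 295 0.1868 [0.6471 0.1495 0.1869] [0.6521 0.1504 0.1865] 74
[522.6  322.95] 312 0.187 [0.6438 0.201  0.1873] [0.6483 0.2012 0.1866] 72
[567.9 333.9] 168 0.1883 [0.642  0.2532 0.1873] [0.6464 0.2533 0.1867] 66
```

View pics/a.png

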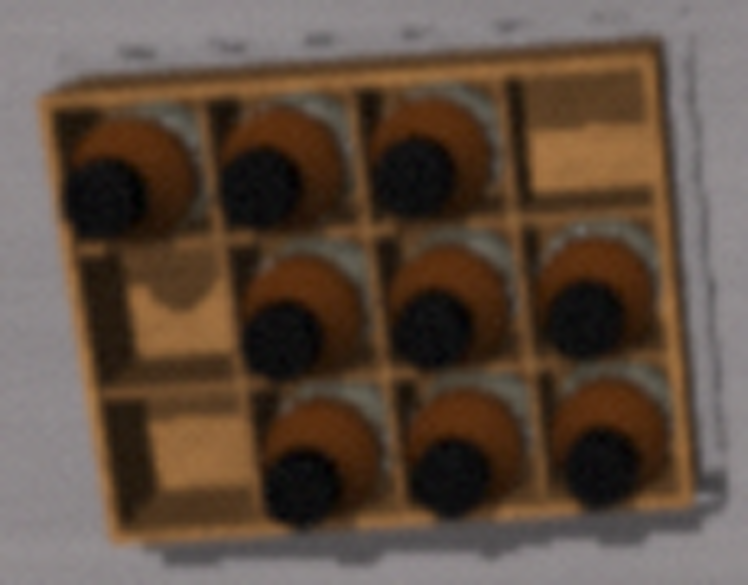

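View pics/c.png

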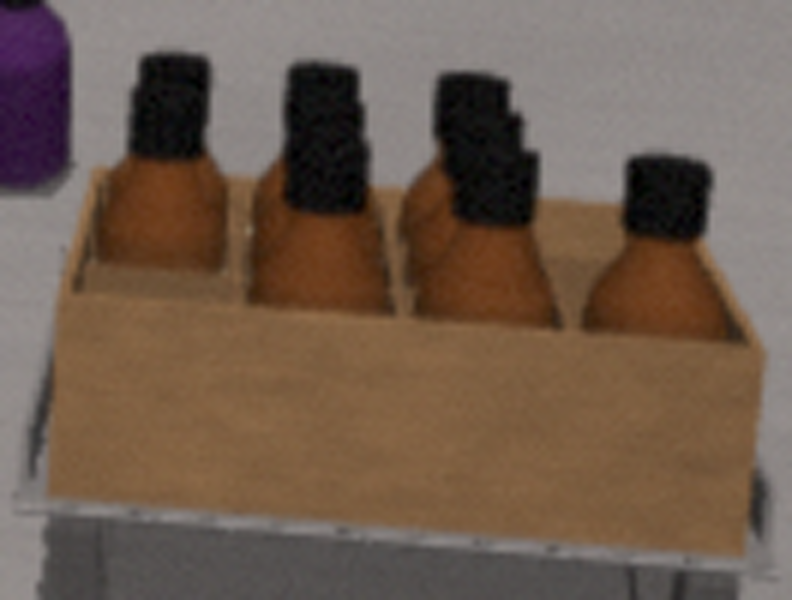

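The crops confirm three empty cells: crop (590,140) is x=+52, y=-78, crop (180,305) is x=0, y=+78, and crop (180,460) is x=-52, y=+78. Nine caps fill the rest. Next I'll fit the case pose from the rim corners in both views, and plan the first move.

```bash
cat >> h.py <<'E'
def tool():
    s=env.read_state(); q=s['tcp_rot']; return np.array(s['tool_pos']),Rn.from_quat([q[1],q[2],q[3],q[0]]),s
def go(p,R):
    p0,R0,s=tool(); d=R0.inv().apply(np.array(p)-p0); r=(R0.inv()*R).as_rotvec()
    print('t',round(s['clock'],2),'shift',d.round(4),'turn',r.round(4),np.degrees(np.linalg.norm(r)).round(1),'w',round(s['width'],4),'F',np.round(s['wrist_force'],1))
def Rcase(yaw,tilt=25): return Rn.from_euler('z',yaw)*Rn.from_euler('y',-np.radians(tilt))
def down(yaw): return Rn.from_euler('z',yaw)*Rn.from_euler('x',np.pi)
E
python3 - <<'E'
from h import *
from scipy.optimize import least_squares
L=lambda n:dict(np.load(n+'.npz'))
t,s=L('top'),L('scene')
X,Y=.0805,.1065
obs=[(t,(X,Y,.062),(42/6.5+125,95/6.5+90)),(t,(X,-Y,.062),(657/6.5+125,50/6.5+90)),(t,(-X,-Y,.062),(692/6.5+125,506/6.5+90)),(t,(-X,Y,.062),(112/6.5+125,543/6.5+90)),
(s,(X,-Y,.062),(60/6+268,300/6+190)),(s,(X,Y,.062),(764/6+268,350/6+190)),(s,(X,-Y,0),(48/6+268,497/6+190)),(s,(X,Y,0),(743/6+268,555/6+190)),(s,(-X,-Y,.062),(97/6+268,170/6+190)),(s,(-X,Y,.062),(705/6+268,234/6+190))]
def res(v,ob):
    return np.concatenate([proj(c,np.array(v[:3])+Rcase(v[3],v[4]).apply(p))-np.array(q)+.0 for c,p,q in ob])
for n,ob in(('both',obs),('top',obs[:4]),('scene',obs[4:])):
    f=(lambda v:res([*v,25.],ob)) if n!='both' else (lambda v:res(v,ob))
    x0=[.6,.17,.065,.04]+([25.] if n=='both' else [])
    r=least_squares(f,x0); print(n,r.x.round(4),np.sqrt((r.fun**2).mean()).round(2),r.fun.reshape(-1,2).round(1).tolist())
    if n=='both': v=r.x
R=Rcase(v[3])
P=cloud(t); m=(t['img'].max(-1)>70)
Q=R.inv().apply((P-v[:3]).reshape(-1,3)).reshape(P.shape)
w=(abs(Q[...,0])<.079)&(abs(Q[...,1])<.105)&((abs(Q[...,0])>.077)|(abs(Q[...,1])>.103))&(Q[...,2]>.05)
print('wall height in case',np.median(Q[w][:,2]),w.sum())
f=(abs(Q[...,0]-.052)<.02)&(abs(Q[...,1]+.078)<.02)&m; print('floor C1 z',np.median(Q[f][:,2]))
for c in [(.6435,.1492,.187),(.6416,.2016,.1882),(.6369,.252,.188),(.598,.0947,.166),(.596,.1465,.166),(.5945,.2,.167),(.5496,.1447,.144),(.552,.092,.144),(.5465,.1955,.144)]: print(R.inv().apply(np.array(c)-v[:3]).round(4))
# caps by circle of dark blob: intersect blob centroid ray with z=.113-.011 mid cap? use both views
for uv,us in [((494.55,228.75),(269.85,316)),((558.75,244.5),(211.2,297.3)),((455.7,284.55),(323.25,284.25))]:
    o=[]
    def rr(x): return np.r_[proj(t,x)-np.array(uv)/1.5,proj(s,x)-np.array(us)/1.5]
    q=least_squares(rr,[.55,-.17,.11]); print('spare',q.x.round(4),q.fun.round(1))
go((.53,-.17,.30),down(v[3]))
E
```

```text
both [ 0.6417  0.1776  0.0584  0.0462 26.2417] 1.13 [[-1.2, -0.2], [-1.2, 1.2], [-1.0, -0.3], [-0.7, -0.9], [-0.3, -0.2], [0.0, 1.6], [-0.2, -1.3], [-0.1, 0.0], [0.2, 1.3], [-3.2, -1.5]]
top [0.6393 0.1744 0.0626 0.0529] 0.32 [[-0.4, -0.2], [-0.1, 0.6], [0.4, -0.3], [0.1, -0.2]]
scene [0.6427 0.1785 0.0609 0.0396] 1.29 [[-0.1, 0.1], [0.7, 2.5], [-0.0, -1.3], [0.4, 0.7], [0.9, -0.0], [-2.1, -2.4]]
wall height in case 0.06850382617449287 213
floor C1 z 0.006436853411646166
[ 0.0548 -0.0284  0.1164]
[0.0558 0.024  0.1172]
[0.0536 0.0746 0.1181]
[ 0.0024 -0.0807  0.1176]
[ 0.0028 -0.0289  0.1175]
[0.0041 0.0246 0.1179]
[-0.0486 -0.0286  0.1171]
[-0.0486 -0.0813  0.1172]
[-0.0493  0.0223  0.1175]
spare [ 0.5767 -0.1662  0.096 ] [-0.6  0.2 -0.6 -0.1]
spare [ 0.551  -0.2671  0.0984] [ 0.6 -0.2  0.6  0.1]
spare [ 0.49   -0.1055  0.0995] [ 0.4 -0.1  0.4  0. ]
t 0.1 shift [ 0.4022 -0.2399 -0.0692] turn [-1.800e-03  4.000e-04  4.066e-01] 23.3 w 0.0852 F [-0.1  0.1 -0.9]
```

```bash
python3 -m inch '[[0,0.03,-0.02,-0.05,0,0,0.1],[0,0.08,-0.05,-0.07,0,0,0.2],[0,0.13,-0.08,-0.07,0,0,0.3],[0,0.19,-0.11,-0.07,0,0,0.4],[0,0.25,-0.15,-0.07,0,0,0.406],[0,0.30,-0.18,-0.07,0,0,0.406],[0,0.35,-0.21,-0.07,0,0,0.406],[0,0.40,-0.24,-0.07,0,0,0.406]]' && python3 -m inch '[[0,0,0,0,0,0,0],[0,0,0,0,0,0,0]]'
python3 - <<'E'
from h import *
go((.53,-.17,.30),down(.05))
c=shot('wrist'); cv2.imwrite('pics/w0.png',cv2.resize(c['img'][:,:,::-1],(768,576)))
print(c['fovy'],c['R'],c['t'], -c['R'].T@c['t'])
for x in[(.577,-.166,.113),(.551,-.267,.113),(.49,-.1055,.113)]: print(proj(c,x)*1.5)
E
```

```text
clock: 1.1
tool_pos: [0.5277, -0.1704, 0.3006]
tcp_rot: [-0.001, 1.0, 0.023, -0.001]
wrist_force: [1.2, -0.5, -0.2]
width: 0.0422
clock: 1.35
tool_pos: [0.5274, -0.1706, 0.3001]
tcp_rot: [-0.001, 1.0, 0.024, -0.001]
wrist_force: [-0.1, -1.2, 0.3]
width: 0.0426
t 1.35 shift [ 0.0026 -0.0005  0.0001] turn [-0.0015  0.0022 -0.0029] 0.2 w 0.0426 F [-0.1 -1.2  0.3]
59.20836906762888 [[ 0.04678483 -0.99890435 -0.00113275]
 [-0.94352756 -0.04456346  0.32828317]
 [-0.32797397 -0.01428989 -0.94457868]] [-0.19564516  0.42404094  0.61531514] [ 0.61105489 -0.16774128  0.44178644]
[378.17602956 171.35248846]
[530.64028292 219.31530932]
[284.96158032 296.00291473]
```

View pics/w0.png

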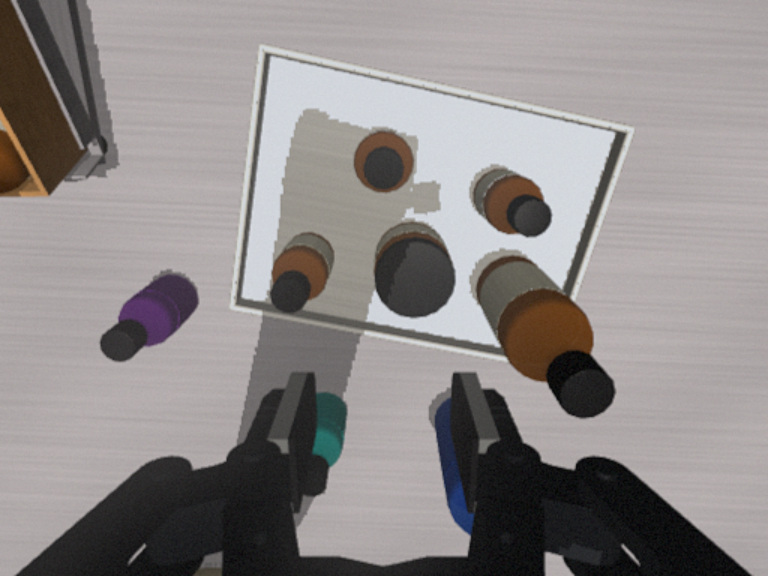

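The wrist view shows the spare caps at about (384,168), (530,216) and (291,291), all on the tray and all amber. The purple and turquoise bottles, (124,340) and (325,430), are off the tray, so they aren't spares.

```bash
cat >> h.py <<'E'
def caps(c,lo=.109,hi=.118,zr=.1135):
    P=cloud(c); z=P[...,2]
    m=((c['img'].max(-1)<75)&(z>lo)&(z<hi)).astype(np.uint8)
    k,lab,st,ce=cv2.connectedComponentsWithStats(m)
    for i in range(1,k):
        if st[i,4]<60 or st[i,2]>60: continue
        p=P[lab==i]; (u,v),r=cv2.minEnclosingCircle(np.argwhere(lab==i)[:,::-1].astype(np.float32))
        zz=np.median(p[:,2]); f=K(c); d=c['R'].T@np.array([(u-c['cx'])/f,(v-c['cy'])/f,1]); o=-c['R'].T@c['t']
        print('cap px',round(u,1),round(v,1),'r_mm',round(r/f*1000*(o[2]-zz)/-d[2],1),'xyz',(o+d*(zz-o[2])/d[2]).round(4),'med',np.median(p,0).round(4),st[i,4])
E
python3 - <<'E'
from h import *
for n in('wrist','top'): print(n); caps(dict(np.load(n+'.npz')))
go((.578,-.168,.16),down(.05))
E
```

```text
wrist
cap px 255.5 111.6 r_mm 13.0 xyz [ 0.5795 -0.1691  0.1122] med [ 0.5794 -0.1691  0.1122] 566
cap px 354.0 144.1 r_mm 12.9 xyz [ 0.5529 -0.2671  0.1122] med [ 0.5528 -0.2672  0.1122] 502
cap px 192.2 196.0 r_mm 12.6 xyz [ 0.4913 -0.1076  0.1122] med [ 0.4913 -0.1075  0.1122] 449
cap px 358.0 216.0 r_mm 28.9 xyz [ 0.4777 -0.2818  0.1137] med [ 0.4926 -0.2687  0.1137] 210
cap px 78.0 230.0 r_mm 12.6 xyz [0.4454 0.0168 0.1096] med [0.4465 0.0168 0.1096] 213
cap px 208.0 321.7 r_mm 10.5 xyz [ 0.3311 -0.1238  0.1096] med [ 0.3304 -0.1251  0.1096] 143
top
cap px 330.5 151.5 r_mm 11.8 xyz [ 0.5761 -0.1665  0.1126] med [ 0.577  -0.1674  0.1126] 84
cap px 374.0 162.0 r_mm 12.3 xyz [ 0.5504 -0.2652  0.1129] med [ 0.5503 -0.2651  0.1129] 84
cap px 304.8 189.5 r_mm 12.6 xyz [ 0.4889 -0.1056  0.1124] med [ 0.4886 -0.1059  0.1124] 94
cap px 250.6 209.8 r_mm 12.4 xyz [0.444  0.0186 0.1106] med [0.4435 0.0178 0.1106] 67
cap px 312.5 260.5 r_mm 12.8 xyz [ 0.3285 -0.1194  0.1105] med [ 0.3295 -0.1206  0.1105] 68
t 1.4 shift [ 0.0513 -0.0012  0.1401] turn [-0.0012  0.0021 -0.005 ] 0.3 w 0.0424 F [ 0.2 -0.7 -0.9]
```

```bash
python3 -m inch '[[0,0.03,-0.0005,0.03,0,0,0],[0,0.052,-0.0005,0.08,0,0,0],[0,0.052,-0.0005,0.12,0,0,0],[0,0.052,-0.0005,0.16,0,0,0],[0,0.052,-0.0005,0.19,0,0,0],[0,0.052,-0.0005,0.217,0,0,0],[0,0.052,-0.0005,0.217,0,0,0]]'
python3 - <<'E'
from h import *
go((.5787,-.168,.083),down(.05))
c=shot('wrist'); cv2.imwrite('pics/w1.png',c['img'][:,:,::-1])
p,R,s=tool(); print(proj(c,p),proj(c,p+R.apply([0,0,-.019])),proj(c,(.5795,-.1691,.1122)))
caps(c)
E
```

```text
clock: 2.28
tool_pos: [0.576, -0.1705, 0.0808]
tcp_rot: [-0.001, 1.0, 0.021, -0.004]
wrist_force: [-0.0, -0.7, -0.4]
width: 0.0424
t 2.27 shift [ 0.0028 -0.0024 -0.0022] turn [-0.0018  0.007  -0.008 ] 0.6 w 0.0424 F [-0.  -0.7 -0.4]
[253.1141741  261.51341894] [252.83032212 285.06004838] [249.61263516 296.42363963]
cap px 190.5 305.9 r_mm 12.2 xyz [ 0.5748 -0.1464  0.1131] med [ 0.5819 -0.1483  0.1131] 540
cap px 319.7 307.0 r_mm 12.5 xyz [ 0.5764 -0.1964  0.113 ] med [ 0.5846 -0.194   0.113 ] 543
cap px 483.5 352.0 r_mm 12.4 xyz [ 0.5564 -0.2665  0.1122] med [ 0.5579 -0.269   0.1122] 1668
```

View pics/w1.png

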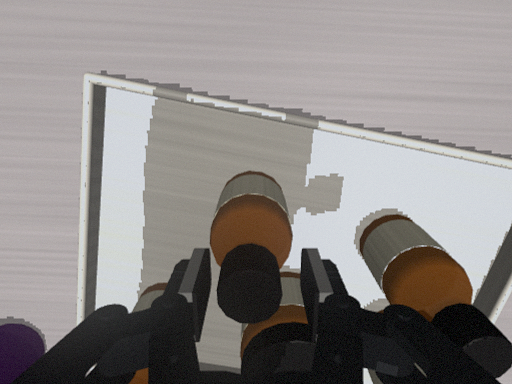

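The wrist view shows the spare's cap between the pads, centred at about (250,292). It sits roughly 4 mm ahead of the tool axis, so I'll shift by that, close, and lift.

```bash
python3 -m inch '[[0,0.004,-0.001,-0.001,0,0.005,-0.008],[0,0.004,-0.001,-0.001,0,0.005,-0.008],[1,0.004,-0.001,-0.001,0,0.005,-0.008],[1,0.004,-0.001,-0.001,0,0.005,-0.008],[1,0.004,-0.001,-0.001,0,0.005,-0.008],[1,0.004,-0.001,-0.001,0,0.005,-0.008]]'
python3 - <<'E'
from h import *
c=shot('wrist'); cv2.imwrite('pics/w2.png',c['img'][:,:,::-1])
p,R,s=tool(); print(p,s['width'],proj(c,p+R.apply([0,0,-.0327])))
caps(c)
v=[.6393,.1744,.065,.05]; RC=Rcase(v[3]); 
T=RC*Rn.from_euler('x',np.pi)
for z in (.30,.26): go(np.array(v[:3])+RC.apply([.052,-.078,z]),T)
E
```

```text
clock: 3.08
tool_pos: [0.5821, -0.1691, 0.0847]
tcp_rot: [-0.0, 1.0, 0.025, 0.001]
wrist_force: [-0.9, 0.1, 6.0]
width: 0.024
[ 0.58204364 -0.16907635  0.08471409] 0.02422146039911986 [252.9668787  305.71938545]
cap px 477.4 356.4 r_mm 12.5 xyz [ 0.557  -0.2667  0.1122] med [ 0.5576 -0.2688  0.1122] 1648
t 3.12 shift [-0.0044 -0.2624 -0.274 ] turn [-0.0008  0.4337  0.0006] 24.9 w 0.0242 F [-0.8  1.6  6.2]
t 3.12 shift [ 0.0124 -0.2623 -0.2377] turn [-0.0008  0.4337  0.0006] 24.9 w 0.0242 F [-0.8  1.6  6.2]
```

```bash
python3 -m inch '[[1,0,0,-0.03,0,0,0],[1,0,0,-0.07,0,0,0],[1,0,0,-0.12,0,0.05,0],[1,0,-0.03,-0.17,0,0.12,0],[1,0,-0.07,-0.22,0,0.20,0],[1,0.005,-0.11,-0.25,0,0.28,0],[1,0.012,-0.15,-0.25,0,0.36,0],[1,0.012,-0.19,-0.25,0,0.434,0]]'
python3 - <<'E'
from h import *
v=[.6393,.1744,.065,.05]; RC=Rcase(v[3]); T=RC*Rn.from_euler('x',np.pi)
go(np.array(v[:3])+RC.apply([.052,-.078,.26]),T)
E
```

```text
clock: 4.12
tool_pos: [0.5834, 0.0225, 0.3349]
tcp_rot: [-0.006, 0.976, 0.025, 0.218]
wrist_force: [1.0, 0.1, -2.4]
width: 0.0243
t 4.12 shift [-0.0045 -0.0709  0.0115] turn [-0.001  -0.0026  0.0007] 0.2 w 0.0243 F [ 1.   0.1 -2.4]
```

```bash
python3 -m inch '[[1,-0.003,-0.035,0.005,0,0,0],[1,-0.0045,-0.07,0.0115,0,0,0],[1,-0.0045,-0.07,0.0115,0,0,0],[1,-0.0045,-0.07,0.0115,0,0,0]]'
python3 - <<'E'
from h import *
v=[.6393,.1744,.065,.05]; RC=Rcase(v[3]); T=RC*Rn.from_euler('x',np.pi)
go(np.array(v[:3])+RC.apply([.052,-.078,.26]),T)
c=shot('wrist'); im=cv2.resize(c['img'][:,:,::-1],(768,576)).copy()
X,Y=.0805,.1065
for p in[(X,Y),(X,-Y),(-X,-Y),(-X,Y),(.052,-.078)]:
    q=proj(c,np.array(v[:3])+RC.apply([*p,.062]))*1.5; print(p,q.round(1))
cv2.imwrite('pics/w3.png',im)
p,R,s=tool(); print('axis',[ (proj(c,p+R.apply([0,0,-z]))*1.5).round(1).tolist() for z in(.032,-.08)])
E
```

```text
clock: 4.62
tool_pos: [0.5803, 0.0918, 0.322]
tcp_rot: [-0.006, 0.976, 0.025, 0.217]
wrist_force: [-0.6, -0.3, -1.8]
width: 0.0241
t 4.62 shift [ 0.0005 -0.0015 -0.0004] turn [-0.0005 -0.0012  0.0006] 0.1 w 0.0241 F [-0.6 -0.3 -1.8]
(0.0805, 0.1065) [103.3 201.8]
(0.0805, -0.1065) [421.8 202. ]
(-0.0805, -0.1065) [416.5 411.1]
(-0.0805, 0.1065) [140.6 411. ]
(0.052, -0.078) [379.3 243.6]
axis [[381.6, 454.8], [382.2, 303.4]]
```

View pics/w3.png

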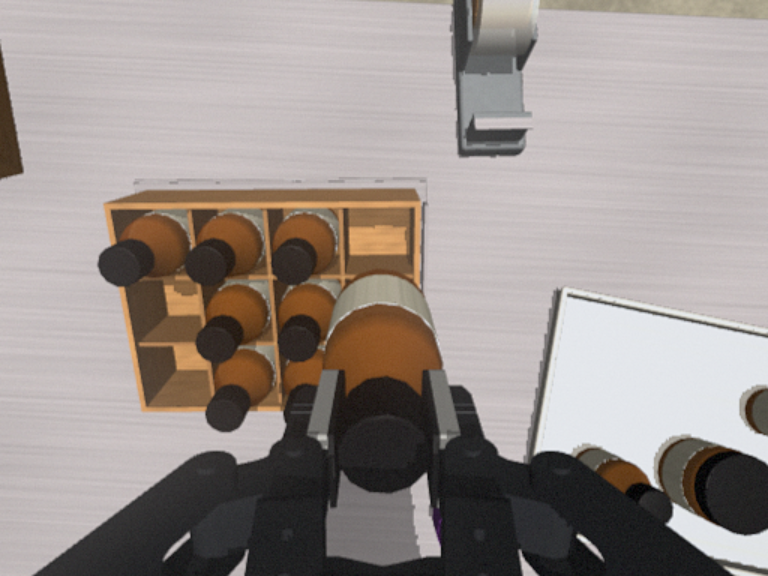

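The wrist view over the case shows the target cell at (379,235), the other two empty cells at (165,310) and (175,375), and the held bottle hanging straight at (383,330). The rim corners are within about 2 px of prediction. I'll check an enlarged overlay of the predicted outlines.

```bash
cat >> h.py <<'E'
def overlay(c,v,fn,box,k,foot=.0817,off=0):
    RC=Rcase(v[3]); x0,x1,y0,y1=box
    im=cv2.resize(c['img'][y0:y1,x0:x1,::-1],None,fx=k,fy=k,interpolation=cv2.INTER_CUBIC)
    px=lambda X:((proj(c,X)+.5-[x0,y0])*k).astype(int)
    W=lambda p:px(np.array(v[:3])+RC.apply(p))
    for pts,col in(([(x,y,.062) for x,y in((.0805,.1065),(.0805,-.1065),(-.0805,-.1065),(-.0805,.1065))],(255,0,0)),
      *[([(a+i*.0245,b+j*.0245,.056) for i,j in((1,1),(1,-1),(-1,-1),(-1,1))],(0,255,0)) for a,b in((.052,-.078),(0,.078),(-.052,.078))]):
        cv2.polylines(im,[np.array([W(p) for p in pts])],True,col,1)
    p,R,s=tool(); th=np.linspace(0,2*np.pi,60)
    if foot:
      for z,r in((foot,.018),(foot-.004,.022),(foot-.06,.022),(foot-.11,.013)):
        cv2.polylines(im,[np.array([px(p+R.apply([r*np.cos(t)+off,r*np.sin(t),z])) for t in th])],True,(255,255,0),1)
    cv2.imwrite(fn,im)
E
python3 - <<'E'
from h import *
overlay(dict(np.load('wrist.npz')),[.6393,.1744,.065,.05],'pics/o1.png',(60,310,115,335),3)
E
```

```text
(no output)
```

View pics/o1.png

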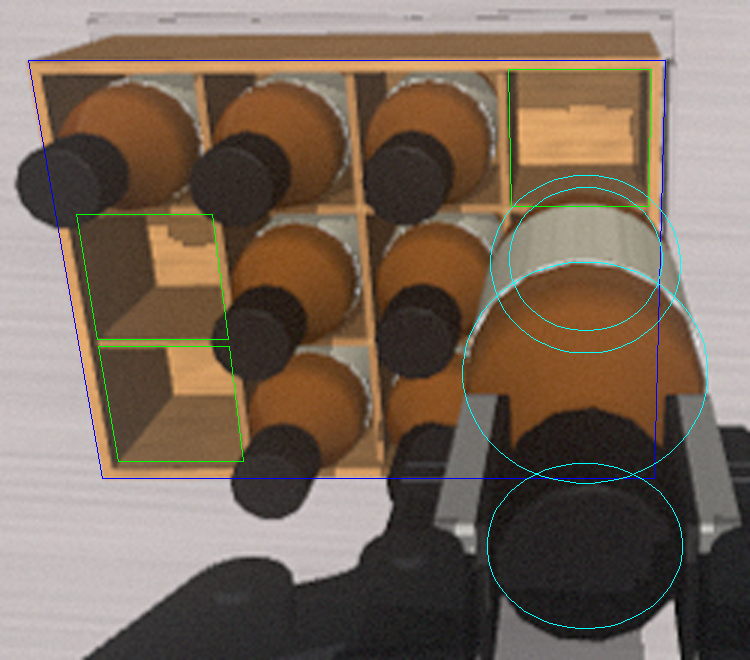

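The overlay matches the case within about 1 mm. The held bottle sits about 2.5 mm towards -x of the tool axis (foot arc at y≈192 against 175 drawn, cap bottom at 638 against 628), so I'll offset the tool by that much.

```bash
cat >> h.py <<'E'
V=[.6393,.1744,.065,.05]
def cell(x,y,z,dx=0,dy=0,V=V):
    RC=Rcase(V[3]); go(np.array(V[:3])+RC.apply([x+dx,y+dy,z]),RC*Rn.from_euler('x',np.pi))
def incase(V=V):
    p,R,s=tool(); RC=Rcase(V[3]); print('tool in case',RC.inv().apply(p-V[:3]).round(4),'w',s['width'].round(4),'F',RC.inv().apply(s['wrist_force']).round(1))
E
python3 - <<'E'
from h import *
c=dict(np.load('wrist.npz')); RC=Rcase(V[3]); Q=(cloud(c)-V[:3])@RC.as_matrix()
for a,b in((.052,-.078),(0,.078),(-.052,.078)):
    m=(abs(Q[...,0]-a)<.015)&(abs(Q[...,1]-b)<.015)&(Q[...,2]<.03)
    print('floor',np.median(Q[m][:,2]),m.sum())
m=(abs(Q[...,0])<.0795)&(abs(Q[...,1])<.1055)&((abs(Q[...,0])>.078)|(abs(Q[...,1])>.104))&(Q[...,2]>.055)&(Q[...,2]<.07);print('rim',np.median(Q[m][:,2]))
cell(.052,-.078,.15,.0025)
E
```

```text
floor -0.0013095540095164693 618
floor -0.0007117365213983429 221
floor -0.0005045186116895557 91
rim 0.06118762790943277
t 4.67 shift [ 0.0026 -0.0021  0.1097] turn [-0.0001 -0.0015 -0.0004] 0.1 w 0.0243 F [-0.5 -1.3 -2.4]
```

```bash
python3 -m inch '[[1,0.0026,-0.0015,0.03,0,0,0],[1,0.0026,-0.002,0.06,0,0,0],[1,0.0026,-0.002,0.09,0,0,0],[1,0.0026,-0.002,0.109,0,0,0],[1,0.0026,-0.002,0.109,0,0,0],[1,0.0026,-0.002,0.109,0,0,0]]'
python3 - <<'E'
from h import *
incase(); cell(.052,-.078,.081,.0025)
c=shot('wrist'); overlay(c,V,'pics/o2.png',(60,330,120,335),2.9,off=-.0025)
E
```

```text
clock: 5.42
tool_pos: [0.6293, 0.0956, 0.2259]
tcp_rot: [-0.006, 0.976, 0.024, 0.218]
wrist_force: [-0.7, 0.4, -1.2]
width: 0.0242Traceback (most recent call last):
  File "<stdin>", line 2, in <module>
  File "h.py", line 50, in incase
    p,R,s=tool(); RC=Rcase(V[3]); print('tool in case',RC.inv().apply(p-V[:3]).round(4),'w',s['width'].round(4),'F',RC.inv().apply(s['wrist_force']).round(1))
                                                                                            ^^^^^^^^^^^^^^^^
AttributeError: 'float' object has no attribute 'round'
```

```bash
sed -i "s/s\['width'\].round(4)/round(s['width'],4)/" h.py
python3 - <<'E'
from h import *
incase(); cell(.052,-.078,.081,.0025)
c=shot('wrist'); overlay(c,V,'pics/o2.png',(60,330,120,335),2.9,off=-.0025)
E
```

```text
tool in case [ 0.0554 -0.0782  0.1517] w 0.0242 F [-1.1  0.4 -0.8]
t 5.42 shift [-0.0011 -0.0002  0.0707] turn [-0.0001 -0.003  -0.0008] 0.2 w 0.0242 F [-0.7  0.4 -1.2]
```

View pics/o2.png

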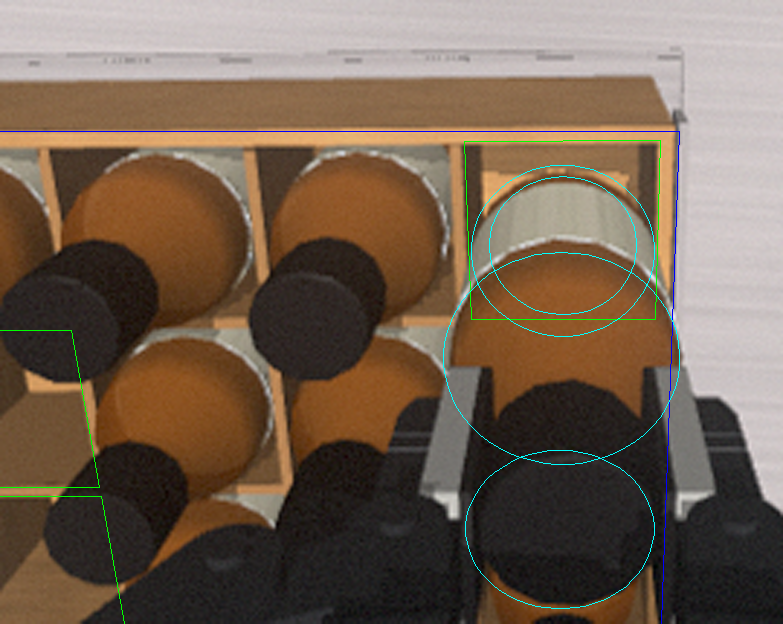

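The foot ring at (566,258) lies over the cell (462–660, 145–320), with about 1 mm of bias in y. I'll correct that and lower gently.

```bash
python3 -m inch '[[1,-0.0006,-0.001,0.006,0,0,0],[1,-0.0006,-0.001,0.014,0,0,0],[1,-0.0006,-0.001,0.022,0,0,0],[1,-0.0006,-0.001,0.03,0,0,0],[1,-0.0006,-0.001,0.038,0,0,0],[1,-0.0006,-0.001,0.046,0,0,0],[1,-0.0006,-0.001,0.054,0,0,0],[1,-0.0006,-0.001,0.06,0,0,0]]'
python3 - <<'E'
from h import *
incase(); cell(.052,-.078,.081,.0025,.001)
E
```

```text
clock: 6.48
tool_pos: [0.6545, 0.098, 0.171]
tcp_rot: [-0.006, 0.976, 0.024, 0.218]
wrist_force: [0.5, 0.2, -2.1]
width: 0.0239
tool in case [ 0.0551 -0.0771  0.0913] w 0.0239 F [-0.5  0.1 -2.1]
t 6.47 shift [-0.0006 -0.0001  0.0103] turn [-0.0001 -0.0034 -0.0006] 0.2 w 0.0239 F [ 0.5  0.2 -2.1]
```

No contact so far. I'll ease down the last 10 mm.

```bash
python3 -m inch '[[1,-0.0005,0,0.003,0,0,0],[1,-0.0005,0,0.006,0,0,0],[1,-0.0005,0,0.008,0,0,0],[1,-0.0005,0,0.009,0,0,0],[1,-0.0005,0,0.009,0,0,0]]'
python3 - <<'E'
from h import *
incase()
E
```

```text
clock: 7.1
tool_pos: [0.6579, 0.0981, 0.1627]
tcp_rot: [-0.006, 0.976, 0.024, 0.218]
wrist_force: [0.0, -1.0, -1.4]
width: 0.0243
tool in case [ 0.0547 -0.0771  0.0824] w 0.0243 F [-0.6 -1.  -1.3]
```

```bash
python3 -m inch '[[1,0,0,0.001,0,0,0],[1,0,0,0.002,0,0,0],[1,0,0,0.002,0,0,0]]'; python3 -m inch '[[1,0,0,0.001,0,0,0],[1,0,0,0.002,0,0,0],[1,0,0,0.002,0,0,0]]'
python3 - <<'E'
from h import *
incase()
E
```

```text
clock: 7.48
tool_pos: [0.6589, 0.0984, 0.1616]
tcp_rot: [-0.006, 0.976, 0.024, 0.218]
wrist_force: [-4.6, 1.1, 3.4]
width: 0.024
clock: 7.85
tool_pos: [0.6602, 0.0987, 0.1622]
tcp_rot: [-0.005, 0.975, 0.024, 0.22]
wrist_force: [-14.4, -1.5, 16.5]
width: 0.0241
tool in case [ 0.0565 -0.0767  0.0809] w 0.0241 F [-6.1 -0.8 21.1]
```

Contact at the predicted floor height (21 N along the axis), so the bottle is home. I'll ease off, open just a little and withdraw along the axis.

```bash
python3 -m inch '[[1,-0.001,0,-0.0005,0,0,0],[0.2,-0.001,0,-0.0005,0,0,0],[0.2,-0.001,0,-0.0005,0,0,0],[0.2,-0.001,0,-0.001,0,0,0],[0.2,-0.001,0,-0.015,0,0,0],[0.2,-0.001,0,-0.03,0,0,0],[0.2,-0.001,0,-0.05,0,0,0],[0.2,-0.001,0,-0.08,0,0,0]]'
python3 - <<'E'
from h import *
incase(); c=shot('wrist')
RC=Rcase(V[3]); Q=(cloud(c)-V[:3])@RC.as_matrix()
m=(c['img'].max(-1)<75)&(abs(Q[...,0]-.052)<.025)&(abs(Q[...,1]+.078)<.025)&(Q[...,2]>.1)&(Q[...,2]<.12)
print('cap top in case',np.median(Q[m],0).round(4),Q[m].min(0).round(3),Q[m].max(0).round(3),m.sum())
print('pick 2 (spare2) above'); go((.5532,-.267,.20),down(.05)); go((.5532,-.267,.30),down(.05)); go((.4925,-.1076,.30),down(.05))
E
```

```text
clock: 8.85
tool_pos: [0.6242, 0.0969, 0.2353]
tcp_rot: [-0.005, 0.975, 0.024, 0.22]
wrist_force: [0.3, 0.2, -0.7]
width: 0.0341
tool in case [ 0.0548 -0.0766  0.1624] w 0.0341 F [ 0.   0.2 -0.8]
cap top in case [ 0.0515 -0.0768  0.109 ] [ 0.037 -0.089  0.1  ] [ 0.063 -0.064  0.111] 1305
pick 2 (spare2) above
t 8.9 shift [-0.0987  0.3608 -0.0026] turn [ 1.000e-04 -4.489e-01  9.000e-04] 25.7 w 0.0342 F [0.9 0.8 3.2]
t 8.9 shift [-0.0553  0.3608 -0.0927] turn [ 1.000e-04 -4.489e-01  9.000e-04] 25.7 w 0.0342 F [0.9 0.8 3.2]
t 8.9 shift [-0.1026  0.1985 -0.1155] turn [ 1.000e-04 -4.489e-01  9.000e-04] 25.7 w 0.0342 F [0.9 0.8 3.2]
```

Bottle 1 is home: cap top at (51.5, -76.8, 109) mm in the case frame. Next is spare3, the one at (0.491,-0.108).

```bash
python3 -m inch '[[0,-0.02,0.02,-0.05,0,-0.08,0],[0,-0.05,0.06,-0.10,0,-0.18,0],[0,-0.08,0.11,-0.115,0,-0.28,0],[0,-0.1037,0.15,-0.115,0,-0.38,0],[0,-0.1037,0.1985,-0.115,0,-0.449,0],[0,-0.1037,0.1985,-0.115,0,-0.449,0],[0,-0.1037,0.1985,-0.115,0,-0.449,0]]'
python3 - <<'E'
from h import *
go((.4913,-.1076,.16),down(.05)); c=shot('wrist'); caps(c)
E
```

```text
clock: 9.78
tool_pos: [0.4918, -0.1068, 0.2998]
tcp_rot: [-0.0, 1.0, 0.026, 0.001]
wrist_force: [0.3, 0.4, 0.5]
width: 0.0426
t 9.78 shift [-0.0008  0.0008  0.1398] turn [-0.0003 -0.0015  0.0014] 0.1 w 0.0426 F [0.3 0.4 0.5]
cap px 62.5 17.0 r_mm 15.6 xyz [0.6165 0.0671 0.1127] med [0.6192 0.067  0.1127] 151
cap px 47.0 24.5 r_mm 12.3 xyz [0.6097 0.0804 0.1147] med [0.6076 0.0769 0.1147] 108
cap px 425.7 112.7 r_mm 13.6 xyz [ 0.5519 -0.2674  0.1122] med [ 0.5522 -0.2668  0.1122] 564
cap px 254.7 166.3 r_mm 12.6 xyz [ 0.4911 -0.1072  0.1123] med [ 0.4912 -0.1072  0.1123] 486
cap px 423.0 191.5 r_mm 30.1 xyz [ 0.4738 -0.2806  0.114 ] med [ 0.4855 -0.2634  0.114 ] 260
cap px 134.6 201.4 r_mm 12.5 xyz [0.4462 0.0164 0.1096] med [0.4458 0.0166 0.1096] 259
cap px 373.0 293.5 r_mm 18.7 xyz [ 0.3485 -0.2502  0.1128] med [ 0.3508 -0.2432  0.1128] 89
cap px 260.2 299.3 r_mm 11.9 xyz [ 0.3317 -0.1217  0.1096] med [ 0.3306 -0.1226  0.1096] 204
```

Consistent: the amber cap is at (0.491,-0.107). Descending, with a correction before closing.

```bash
python3 -m inch '[[0,-0.0007,0.0004,0.05,0,0,0],[0,-0.0007,0.0004,0.10,0,0,0],[0,-0.0007,0.0004,0.15,0,0,0],[0,-0.0007,0.0004,0.18,0,0,0],[0,-0.0007,0.0004,0.205,0,0,0],[0,-0.0007,0.0004,0.215,0,0,0],[0,-0.0007,0.0004,0.215,0,0,0]]'
python3 - <<'E'
from h import *
go((.4912,-.1072,.0847),down(.05))
E
```

```text
clock: 10.7
tool_pos: [0.4915, -0.106, 0.0853]
tcp_rot: [-0.0, 1.0, 0.027, 0.001]
wrist_force: [-0.2, -0.3, 0.4]
width: 0.0425
t 10.7 shift [-0.0004  0.0012  0.0006] turn [-0.0002 -0.0018  0.0037] 0.2 w 0.0425 F [-0.2 -0.3  0.4]
```

```bash
python3 -m inch '[[0,-0.0004,0.0012,0.0006,0,-0.0018,0.0037],[1,-0.0004,0.0012,0.0006,0,-0.0018,0.0037],[1,-0.0004,0.0012,0.0006,0,-0.0018,0.0037],[1,-0.0004,0.0012,0.0006,0,-0.0018,0.0037],[1,-0.0004,0.0012,0.0006,0,-0.0018,0.0037],[1,-0.0004,0.0012,0.0006,0,-0.0018,0.0037]]'
python3 - <<'E'
from h import *
p,R,s=tool(); print(p,s['width']); cell(0,.078,.26)
E
```

```text
clock: 11.45
tool_pos: [0.4921, -0.1071, 0.0859]
tcp_rot: [0.0, 1.0, 0.025, 0.001]
wrist_force: [-0.7, -0.2, 6.4]
width: 0.0245
[ 0.4921244  -0.10714344  0.08589937] 0.02448530085638063
t 11.45 shift [ 0.0517 -0.3518 -0.2147] turn [3.000e-04 4.341e-01 2.000e-04] 24.9 w 0.0245 F [-0.7 -0.2  6.4]
```

```bash
python3 -m inch '[[1,0,0,-0.03,0,0,0],[1,0,0,-0.07,0,0,0],[1,0,0,-0.12,0,0,0],[1,0,-0.02,-0.17,0,0.06,0],[1,0.01,-0.05,-0.22,0,0.13,0],[1,0.02,-0.09,-0.25,0,0.20,0],[1,0.03,-0.13,-0.25,0,0.27,0],[1,0.04,-0.17,-0.25,0,0.35,0]]'
python3 - <<'E'
from h import *
cell(0,.078,.26,.001)
E
```

```text
clock: 12.45
tool_pos: [0.5229, 0.0661, 0.3363]
tcp_rot: [-0.004, 0.984, 0.025, 0.176]
wrist_force: [0.5, -0.4, -2.9]
width: 0.0241
t 12.45 shift [-0.0003 -0.1804  0.0374] turn [0.0002 0.0814 0.0003] 4.7 w 0.0241 F [ 0.5 -0.4 -2.9]
```

```bash
python3 -m inch '[[1,0,-0.04,0.005,0,0.04,0],[1,0,-0.085,0.015,0,0.081,0],[1,0,-0.13,0.025,0,0.081,0],[1,0,-0.165,0.033,0,0.081,0],[1,0,-0.18,0.037,0,0.081,0],[1,0,-0.18,0.037,0,0.081,0],[1,0,-0.18,0.037,0,0.081,0]]'
python3 - <<'E'
from h import *
cell(0,.078,.15,.001)
c=shot('wrist'); overlay(c,V,'pics/o3.png',(180,450,115,335),2.9,foot=.0829,off=-.001)
E
```

```text
clock: 13.32
tool_pos: [0.5268, 0.2452, 0.3013]
tcp_rot: [-0.005, 0.976, 0.024, 0.216]
wrist_force: [-0.1, -0.2, -2.2]
width: 0.0243
t 13.32 shift [-1.000e-04 -1.800e-03  1.102e-01] turn [ 0.0013  0.0011 -0.0005] 0.1 w 0.0243 F [-0.1 -0.2 -2.2]
```

View pics/o3.png

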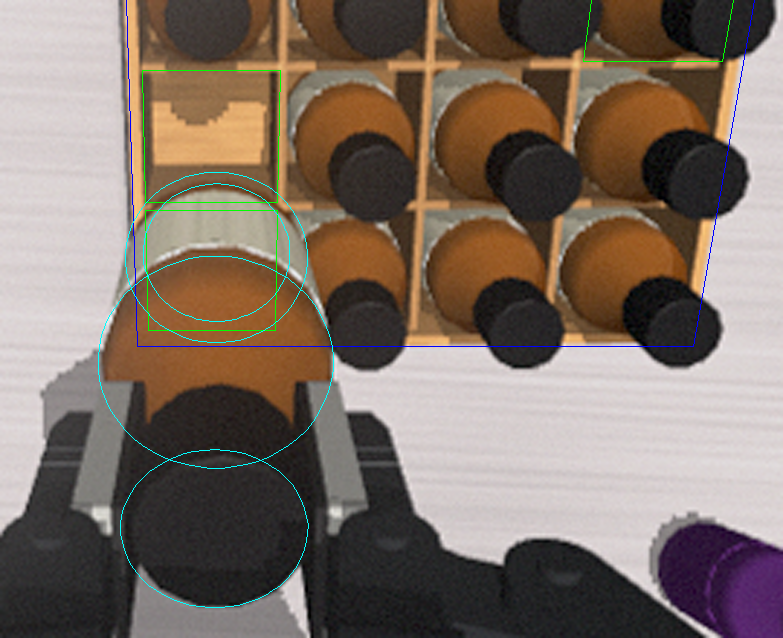

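The overlay fits. The bottle hangs over the middle-row left cell, with its foot again about 3 mm towards -x of the drawing, as for bottle 1. I'll use the same +2.5 mm offset and descend.

```bash
python3 -m inch '[[1,0.0014,-0.0018,0.03,0,0,0],[1,0.0014,-0.0018,0.06,0,0,0],[1,0.0014,-0.0018,0.09,0,0,0],[1,0.0014,-0.0018,0.108,0,0,0],[1,0.0014,-0.0018,0.108,0,0,0],[1,0.0014,-0.0018,0.108,0,0,0]]'
python3 - <<'E'
from h import *
incase(); cell(0,.078,.082,.0025)
E
```

```text
clock: 14.12
tool_pos: [0.574, 0.2488, 0.2053]
tcp_rot: [-0.005, 0.976, 0.023, 0.217]
wrist_force: [-0.3, -0.3, -2.2]
width: 0.0242
tool in case [0.0035 0.0775 0.1532] w 0.0242 F [-1.2 -0.3 -1.9]
t 14.12 shift [-0.0011 -0.0006  0.0712] turn [ 0.0015 -0.0005 -0.0018] 0.1 w 0.0242 F [-0.3 -0.3 -2.2]
```

```bash
python3 -m inch '[[1,-0.001,-0.0005,0.008,0,0,0],[1,-0.001,-0.0005,0.016,0,0,0],[1,-0.001,-0.0005,0.024,0,0,0],[1,-0.001,-0.0005,0.032,0,0,0],[1,-0.001,-0.0005,0.04,0,0,0],[1,-0.001,-0.0005,0.048,0,0,0],[1,-0.001,-0.0005,0.056,0,0,0],[1,-0.001,-0.0005,0.062,0,0,0]]'
python3 - <<'E'
from h import *
incase(); cell(0,.078,.082,.0025)
E
```

```text
clock: 15.12
tool_pos: [0.5994, 0.2503, 0.1481]
tcp_rot: [-0.005, 0.976, 0.023, 0.216]
wrist_force: [0.9, -0.3, -2.0]
width: 0.0242
tool in case [0.0024 0.0778 0.0905] w 0.0242 F [-0.1 -0.4 -2.2]
t 15.12 shift [ 0.0001 -0.0002  0.0085] turn [ 0.0016 -0.0001 -0.0018] 0.1 w 0.0242 F [ 0.9 -0.3 -2. ]
```

```bash
python3 -m inch '[[1,0,0,0.003,0,0,0],[1,0,0,0.005,0,0,0],[1,0,0,0.007,0,0,0],[1,0,0,0.009,0,0,0],[1,0,0,0.009,0,0,0]]'
python3 - <<'E'
from h import *
incase()
E
```

```text
clock: 15.75
tool_pos: [0.6033, 0.251, 0.1413]
tcp_rot: [-0.005, 0.976, 0.024, 0.217]
wrist_force: [-6.8, -1.7, 6.4]
width: 0.0245
tool in case [0.0031 0.0783 0.0827] w 0.0245 F [-3.5 -1.4  8.7]
```

```bash
python3 -m inch '[[1,0,0,0.001,0,0,0],[1,0,0,0.0015,0,0,0]]'; python3 -m inch '[[1,-0.001,0,-0.0005,0,0,0],[0.2,-0.001,0,-0.0005,0,0,0],[0.2,-0.001,0,-0.0005,0,0,0],[0.2,-0.001,0,-0.001,0,0,0],[0.2,-0.001,0,-0.015,0,0,0],[0.2,-0.001,0,-0.03,0,0,0],[0.2,-0.001,0,-0.05,0,0,0],[0.2,-0.001,0,-0.08,0,0,0]]'
python3 - <<'E'
from h import *
incase(); c=shot('wrist')
RC=Rcase(V[3]); Q=(cloud(c)-V[:3])@RC.as_matrix()
m=(c['img'].max(-1)<75)&(abs(Q[...,0])<.025)&(abs(Q[...,1]-.078)<.025)&(Q[...,2]>.1)&(Q[...,2]<.12)
print('cap top in case',np.median(Q[m],0).round(4),Q[m].min(0).round(3),Q[m].max(0).round(3),m.sum())
go((.5524,-.267,.34),down(.05))
E
```

```text
clock: 16.0
tool_pos: [0.604, 0.2513, 0.1416]
tcp_rot: [-0.004, 0.976, 0.024, 0.218]
wrist_force: [-13.4, -3.6, 15.1]
width: 0.0242
clock: 17.0
tool_pos: [0.5683, 0.2497, 0.2146]
tcp_rot: [-0.004, 0.976, 0.024, 0.218]
wrist_force: [-0.5, 0.2, -0.2]
width: 0.0341
tool in case [0.0024 0.0788 0.164 ] w 0.0341 F [-0.5  0.2  0.1]
cap top in case [-0.0018  0.0769  0.1096] [-0.017  0.065  0.1  ] [0.009 0.089 0.112] 1284
t 17.05 shift [ 0.014   0.5174 -0.1269] turn [ 1.000e-04 -4.448e-01  4.000e-04] 25.5 w 0.0343 F [0.3 1.5 2.3]
```

Bottle 2 is home (cap top -1.8, 76.9, 109.6 mm). Now spare2.

```bash
python3 -m inch '[[0,0,0.02,-0.05,0,-0.08,0],[0,0,0.06,-0.10,0,-0.16,0],[0,0.005,0.11,-0.127,0,-0.26,0],[0,0.01,0.16,-0.127,0,-0.35,0],[0,0.014,0.22,-0.127,0,-0.445,0],[0,0.014,0.28,-0.127,0,-0.445,0],[0,0.014,0.34,-0.127,0,-0.445,0],[0,0.014,0.40,-0.127,0,-0.445,0]]' && python3 -m inch '[[0,0,0.06,0,0,0,0],[0,0,0.117,0,0,0,0],[0,0,0.117,0,0,0,0],[0,0,0.117,0,0,0,0]]'
python3 - <<'E'
from h import *
go((.5524,-.267,.34),down(.05)); c=shot('wrist'); caps(c)
E
```

```text
clock: 18.05
tool_pos: [0.5463, -0.151, 0.3414]
tcp_rot: [0.0, 1.0, 0.026, 0.001]
wrist_force: [1.3, 0.1, 0.2]
width: 0.0426
clock: 18.55
tool_pos: [0.5524, -0.267, 0.3422]
tcp_rot: [-0.0, 1.0, 0.026, 0.002]
wrist_force: [0.4, 1.0, -0.1]
width: 0.0425
t 18.55 shift [-0.     -0.      0.0022] turn [-0.0004 -0.003   0.0023] 0.2 w 0.0425 F [ 0.4  1.  -0.1]
cap px 255.5 156.0 r_mm 12.6 xyz [ 0.5531 -0.2682  0.1122] med [ 0.5531 -0.2681  0.1122] 396
cap px 268.0 215.5 r_mm 27.4 xyz [ 0.4827 -0.2867  0.1138] med [ 0.4966 -0.2855  0.1138] 123
cap px 17.1 230.3 r_mm 12.8 xyz [0.4456 0.0167 0.1096] med [0.4461 0.0166 0.1096] 178
cap px 242.5 315.0 r_mm 28.5 xyz [ 0.3385 -0.2621  0.1129] med [ 0.3541 -0.262   0.1129] 157
```

```bash
python3 -m inch '[[0,0.0006,0.001,0.05,0,0,0],[0,0.0006,0.001,0.10,0,0,0],[0,0.0006,0.001,0.15,0,0,0],[0,0.0006,0.001,0.19,0,0,0],[0,0.0006,0.001,0.22,0,0,0],[0,0.0006,0.001,0.245,0,0,0],[0,0.0006,0.001,0.257,0,0,0],[0,0.0006,0.001,0.257,0,0,0]]'
python3 - <<'E'
from h import *
go((.5531,-.2681,.0847),down(.05))
E
```

```text
clock: 19.6
tool_pos: [0.5543, -0.2659, 0.0855]
tcp_rot: [-0.0, 1.0, 0.028, 0.001]
wrist_force: [-0.5, -0.5, 0.1]
width: 0.0427
t 19.6 shift [-0.0013  0.0021  0.0008] turn [-0.0007 -0.003   0.0053] 0.4 w 0.0427 F [-0.5 -0.5  0.1]
```

```bash
python3 -m inch '[[0,-0.001,0.002,0.0008,0,-0.003,0.005],[0,-0.001,0.002,0.0008,0,-0.003,0.005],[1,-0.001,0.002,0.0008,0,-0.003,0.005],[1,-0.001,0.002,0.0008,0,-0.003,0.005],[1,-0.001,0.002,0.0008,0,-0.003,0.005],[1,-0.001,0.002,0.0008,0,-0.003,0.005]]'
python3 - <<'E'
from h import *
p,R,s=tool(); print(p,s['width']); cell(-.052,.078,.26,.0025)
E
```

```text
clock: 20.35
tool_pos: [0.5539, -0.268, 0.0855]
tcp_rot: [-0.0, 1.0, 0.025, 0.001]
wrist_force: [-1.5, 1.0, 5.7]
width: 0.0245
[ 0.55390818 -0.26800519  0.08550269] 0.02445213415244829
t 20.35 shift [-0.0469 -0.5156 -0.1942] turn [-3.000e-04  4.351e-01  4.000e-04] 24.9 w 0.0245 F [-1.5  1.   5.7]
```

```bash
python3 -m inch '[[1,0,0,-0.03,0,0,0],[1,0,0,-0.07,0,0,0],[1,0,0,-0.12,0,0,0],[1,0,0,-0.17,0,0,0],[1,0,-0.02,-0.22,0,0.0,0],[1,0,-0.06,-0.25,0,0.06,0],[1,0,-0.11,-0.25,0,0.13,0],[1,0,-0.16,-0.25,0,0.20,0]]'
python3 - <<'E'
from h import *
cell(-.052,.078,.27,.0025)
E
```

```text
clock: 21.35
tool_pos: [0.5454, -0.1067, 0.3356]
tcp_rot: [-0.003, 0.995, 0.025, 0.102]
wrist_force: [0.7, 0.6, 0.4]
width: 0.0244
t 21.35 shift [-0.0595 -0.354   0.0356] turn [-3.000e-04  2.327e-01  2.000e-04] 13.3 w 0.0244 F [0.7 0.6 0.4]
```

```bash
python3 -m inch '[[1,-0.01,-0.05,0,0,0.06,0],[1,-0.02,-0.10,0.005,0,0.12,0],[1,-0.03,-0.15,0.01,0,0.18,0],[1,-0.04,-0.2,0.015,0,0.233,0],[1,-0.05,-0.25,0.02,0,0.233,0],[1,-0.0595,-0.30,0.028,0,0.233,0],[1,-0.0595,-0.34,0.035,0,0.233,0],[1,-0.0595,-0.354,0.0355,0,0.233,0]]' && python3 -m inch '[[1,0,0,0,0,0,0]]'
python3 - <<'E'
from h import *
cell(-.052,.078,.155,.0025)
c=shot('wrist'); overlay(c,V,'pics/o4.png',(180,450,85,335),2.4,foot=.0825,off=-.0025)
E
```

```text
clock: 22.35
tool_pos: [0.4751, 0.2472, 0.2881]
tcp_rot: [-0.006, 0.976, 0.027, 0.216]
wrist_force: [0.4, -0.7, -2.3]
width: 0.0244
clock: 22.48
tool_pos: [0.4744, 0.2482, 0.2876]
tcp_rot: [-0.006, 0.976, 0.028, 0.215]
wrist_force: [0.3, -1.0, -0.1]
width: 0.024
t 22.48 shift [0.0026 0.0042 0.1148] turn [-0.0027  0.0018  0.0063] 0.4 w 0.024 F [ 0.3 -1.  -0.1]
```

View pics/o4.png

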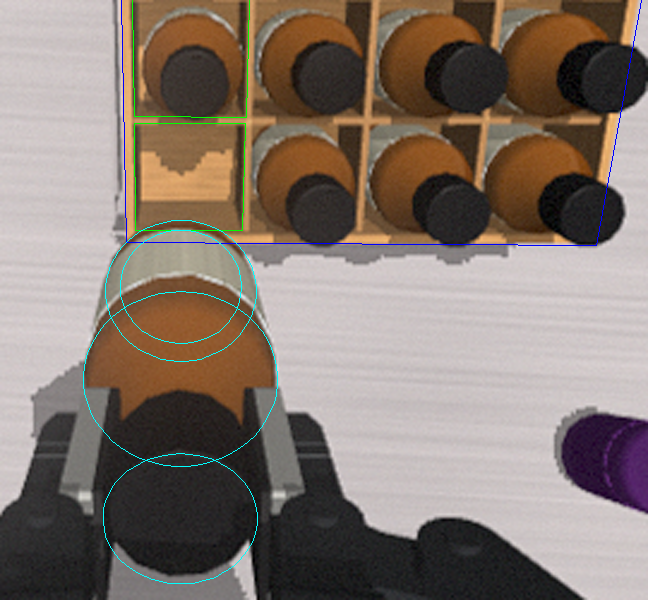

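The last empty cell is at (190,175) in the crop, outlines match, and the neighbouring newly placed bottle stands home at (195,70). Descending with a +3 mm offset.

```bash
python3 -m inch '[[1,0.003,0.004,0.0,-0.0027,0.0018,0.006],[1,0.003,0.0042,0.03,-0.0027,0.0018,0.006],[1,0.003,0.0042,0.06,-0.0027,0.0018,0.006],[1,0.003,0.0042,0.09,-0.0027,0.0018,0.006],[1,0.003,0.0042,0.113,-0.0027,0.0018,0.006],[1,0.003,0.0042,0.113,-0.0027,0.0018,0.006],[1,0.003,0.0042,0.113,-0.0027,0.0018,0.006]]'
python3 - <<'E'
from h import *
incase(); cell(-.052,.078,.082,.003)
E
```

```text
clock: 23.4
tool_pos: [0.5251, 0.2458, 0.1871]
tcp_rot: [-0.005, 0.976, 0.024, 0.217]
wrist_force: [0.5, 0.4, -1.9]
width: 0.0242
tool in case [-0.0486  0.077   0.1574] w 0.0242 F [-0.4  0.3 -2. ]
t 23.4 shift [-0.0004 -0.001   0.0754] turn [ 0.0007 -0.0004 -0.001 ] 0.1 w 0.0242 F [ 0.5  0.4 -1.9]
```

```bash
python3 -m inch '[[1,-0.0004,-0.001,0.006,0,0,0],[1,-0.0004,-0.001,0.014,0,0,0],[1,-0.0004,-0.001,0.022,0,0,0],[1,-0.0004,-0.001,0.03,0,0,0],[1,-0.0004,-0.001,0.038,0,0,0],[1,-0.0004,-0.001,0.047,0,0,0],[1,-0.0004,-0.001,0.056,0,0,0],[1,-0.0004,-0.001,0.064,0,0,0]]'
python3 - <<'E'
from h import *
incase(); cell(-.052,.078,.082,.003)
E
```

```text
clock: 24.4
tool_pos: [0.5519, 0.2481, 0.1282]
tcp_rot: [-0.005, 0.976, 0.024, 0.216]
wrist_force: [-0.6, -0.8, -2.4]
width: 0.0244
tool in case [-0.0491  0.0779  0.0926] w 0.0244 F [-1.6 -0.8 -1.9]
t 24.4 shift [ 0.0001 -0.0001  0.0106] turn [ 0.0007 -0.0001 -0.001 ] 0.1 w 0.0244 F [-0.6 -0.8 -2.4]
```

```bash
python3 -m inch '[[1,0,0,0.003,0,0,0],[1,0,0,0.006,0,0,0],[1,0,0,0.008,0,0,0],[1,0,0,0.010,0,0,0],[1,0,0,0.011,0,0,0],[1,0,0,0.011,0,0,0]]'
python3 - <<'E'
from h import *
incase()
E
```

```text
clock: 25.15
tool_pos: [0.5566, 0.2486, 0.1188]
tcp_rot: [-0.005, 0.976, 0.024, 0.217]
wrist_force: [-3.9, -2.3, 4.3]
width: 0.0241
tool in case [-0.0488  0.0782  0.0821] w 0.0241 F [-1.8 -2.1  5.6]
```

```bash
python3 -m inch '[[1,0,0,0.001,0,0,0],[1,0,0,0.002,0,0,0]]'; python3 -m inch '[[1,-0.001,0,-0.0005,0,0,0],[0.2,-0.001,0,-0.0005,0,0,0],[0.2,-0.001,0,-0.0005,0,0,0],[0.2,-0.001,0,-0.001,0,0,0],[0.2,-0.001,0,-0.015,0,0,0],[0.2,-0.001,0,-0.03,0,0,0],[0.2,-0.001,0,-0.07,0,0,0],[0.2,-0.001,0,-0.12,0,0,0]]' && python3 -m inch '[[0.2,-0.02,0.02,-0.04,0,0,0],[0.2,-0.02,0.06,-0.08,0,0,0],[0.2,-0.02,0.06,-0.08,0,0,0],[0.2,-0.02,0.06,-0.08,0,0,0]]'
python3 - <<'E'
from h import *
incase(); c=shot('wrist')
RC=Rcase(V[3]); Q=(cloud(c)-V[:3])@RC.as_matrix()
for a in(.052,0,-.052):
  for b in(-.078,-.026,.026,.078):
    m=(c['img'].max(-1)<75)&(abs(Q[...,0]-a)<.024)&(abs(Q[...,1]-b)<.024)&(Q[...,2]>.1)&(Q[...,2]<.12)
    if m.sum(): print(a,b,'cap off mm',((np.median(Q[m],0)-[a,b,0])*1000).round(1),m.sum())
t=shot('top'); caps(t)
cv2.imwrite('pics/f.png',np.hstack([cv2.resize(c['img'][:,:,::-1],(400,300)),cv2.resize(t['img'][60:260,100:420,::-1],(400,250)).copy() if 0 else cv2.resize(t['img'][60:300,100:420,::-1],(400,300))]))
E
```

```text
clock: 25.4
tool_pos: [0.5575, 0.2493, 0.1192]
tcp_rot: [-0.005, 0.976, 0.024, 0.218]
wrist_force: [-22.4, -7.5, 31.5]
width: 0.0246
clock: 26.4
tool_pos: [0.505, 0.2465, 0.2273]
tcp_rot: [-0.005, 0.976, 0.024, 0.217]
wrist_force: [0.2, -1.0, 1.3]
width: 0.0342
clock: 26.9
tool_pos: [0.4563, 0.1834, 0.2917]
tcp_rot: [-0.005, 0.976, 0.023, 0.217]
wrist_force: [0.2, 0.2, 0.2]
width: 0.0345
tool in case [-0.0694  0.0181  0.2825] w 0.0345 F [0.2 0.2 0.1]
0.052 -0.078 cap off mm [ -2.8   2.7 108.9] 813
0.052 -0.026 cap off mm [ -2.6   0.6 108.8] 764
0.052 0.026 cap off mm [ -3.4   0.5 108.9] 690
0.052 0.078 cap off mm [ -3.1  -0.  109.1] 789
0 -0.078 cap off mm [ -1.3   1.7 108.6] 679
0 -0.026 cap off mm [ -1.3   0.8 108.8] 647
0 0.026 cap off mm [-2.00e+00  1.00e-01  1.09e+02] 627
0 0.078 cap off mm [ -4.4  -2.2 109.6] 675
-0.052 -0.078 cap off mm [ -0.3   1.4 108.6] 593
-0.052 -0.026 cap off mm [ -0.5   0.4 108.8] 589
-0.052 0.026 cap off mm [ -1.   -0.3 108.9] 584
-0.052 0.078 cap off mm [ -2.8  -3.4 109.5] 602
cap px 250.6 209.8 r_mm 12.4 xyz [0.4439 0.0186 0.1105] med [0.4435 0.0178 0.1105] 74
cap px 313.0 260.2 r_mm 12.4 xyz [ 0.3292 -0.1205  0.1106] med [ 0.3296 -0.1185  0.1106] 68
```

View pics/f.png

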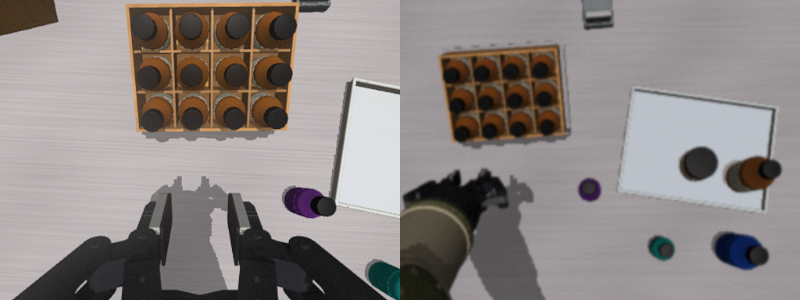

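The final view shows all 12 cells filled with caps level. The jar, at right-pane (698,163), and the big bottle (755,175) are standing in place, and the gripper is clear. Handing in.

```bash
python3 -m inch '[[0.2,0,0,0,0,0,0],[0.2,0,0,0,0,0,0],[0.2,0,0,0,0,0,0],[0.2,0,0,0,0,0,0]]'; python3 -c "
from rig import env
print(env.hand_in())"
```

```text
clock: 27.5
tool_pos: [0.4556, 0.1854, 0.2911]
tcp_rot: [-0.005, 0.976, 0.025, 0.217]
wrist_force: [-0.6, 0.2, -0.2]
width: 0.034
the job is handed in; nothing more can be done
None
```

I put the three amber spares into the three empty cells, at (52,-78), (0,78) and (-52,78) mm, and handed the job in at about 27.5 s. Each bottle was held by its cap and lowered along the cell axis until I felt the floor (axial force 21 N on the first, under 10 N at first touch on the other two). I then pressed briefly (the last push reached about 39 N at the wrist) and released with a small opening.

- **Height:** the last wrist view shows all 12 caps level, with tops at 108.6–109.6 mm above the case floor, so the three spares are fully home.
- **Centring:** the new caps read up to 4.4 mm from their cell axes in x and 3.4 mm in y. The packed caps in the same view read up to 3.4 mm off in x, so part of that is camera bias. The limit is 8 mm.
- **Bystanders:** the jar, big bottle, packed bottles and look-alikes look undisturbed in the last picture. I judged this by eye and did not re-measure them.
- **Disagreements:** the top and wrist cameras differed by about 2–3 mm on the cap positions. The held bottles' feet also appeared 3–4 mm towards the robot of where I drew them. I allowed for this by offsetting the tool 2.5–3 mm.

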